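# Set the photometer's wavelength and hold its sprung bay lid open for loading

### The arm

A 6-joint arm with a two-finger parallel gripper is mounted at the origin on a cart in front of the work surface, level with it; the furniture and walls round the work are solid. World frame = base frame: x ahead of the robot, y to its left, z up, the work surface at z = 0. Lengths are in m, angles in rad, forces in N, time in s.
With the tool pointing down it reaches from about 0.25 to 0.725 m from the base axis. Payload 4 kg.
Tool frame: the origin (TCP) lies on the centre line of the jaws, within the pads' length; the fingertips stand 11 mm ahead of it and the grasp point (between the pads) lies 8 mm behind it (bot.nose_length is the distance from the TCP to the fingertips, in m); z points along the fingers, y is the direction in which the jaws open and shut (so a half turn about z gives the same grasp; the last joint's range is limited). The gripper opens to 85 mm and grips with 20 to 120 N. Pads are 22 mm wide; open, the fingers measure 114 mm over their backs; the gripper's body (76 mm by 85 mm) begins 54 mm behind the grasp point. The pads swing forward as they close: fully open they stand 13 mm farther back than shut.
Start: joints at [-1.252, 0.241, 0.005, 1.335, 0, 1.571], TCP at [0.157, -0.475, 0.242] pointing down, gripper open.
Joint ranges: [-2.72, 2.72], [-1.05, 1.87], [-1.09, 1.28], [-1.99, 2.15], [-1.42, 1.44], [-3.14, 3.14]. Speed limits (rad/s): [2.79, 2.79, 3.14, 3.14, 3.14, 3.14].

### API

Orientations are given as a unit quaternion [x, y, z, w].
In Python, from workcell import bot gives the robot as it stands.
- The arm moves only by the tool play_rows, never from a script. Its argument "plan" is one flat list of numbers, 6 for each row, row after row: the shift along the tool's x, y, z in mm, then the turn, a rotation vector about the tool's x, y, z in rad. A call has 1 to 20 rows; each row shifts and turns the commanded pose from where the row before left it, along the tool's axes as they then stand; what a row does not reach is not made up. A row lasts 1/8 s, in which the tool goes at most 62.5 mm and 10.7 degrees, less where a joint would pass 70% of its speed; a pose out of reach is approached as far as the arm can. A call with a gripper value outside its range is refused whole. "hand" is the opening in per cent of the stroke, from 0 (shut) to 100 (fully open), set as the call begins (left out, the last holds). The fingers move at their own pace and stop on an object; the grip force is fixed at half the most. Time passes only in rows, so rows that do not move let the fingers close. It gives the time, the measured TCP pose, the force and the opening at its end, in the units of the state.
- bot.get_obs(): the state, without advancing time (a new reading comes with each control period).
- bot.camera(name): name is "scene" or "top"; returns a dict with "frame" (384x512x3 uint8, blue, green, red), "range_z" (384x512 float32, m along the optical axis (not along the pixel's ray), 0 where there is no reading), "K" (3x3 intrinsics, pixels), "dist" ([k1, k2, p1, p2, k3] as OpenCV has them; the pictures are not rectified), "cam_to_world" (4x4, takes a point from camera to world coordinates). Camera axes: x right, y down, z forward; pixel columns grow to the right and rows downward; lengths in m; the calibration is good to about 2 mm. A picture is of the moment at which its call begins.
- bot.job_done(): hands the job in, once; it reports no verdict.
Trained networks look in the newest picture that a camera, given by its name, has taken for a name from the list of things; names that differ only in an ending like _2 or _b are one class to them, and where a whole thing is asked for, a point or a joint stands for the part that bears it (a point fixed in the world has none). Each returns a list of dicts, best first, with "p" (0 to 1); they miss things now and then, are a little off and sometimes report something else, mostly with a low value. They report only what shows in the picture. A call takes as long as a camera call.
- bot.outline_of(query, camera): "mask" (384x512 bool, what is visible of it) and "point" ([row, column] in pixels, amid what is visible of it).
The state is a dict: "clock": time; "joint_pos": joint angles; "joint_vel": joint speeds; "tau": joint torques, N m; "eef_pos": TCP position; "tool_rot": TCP orientation; "ft_force": force on the tool from outside, world axes, zero at the start; "ft_torque": the same for the moment, N m; "grip_width": finger opening in m.
Only numpy, scipy, OpenCV 4.12 (cv2) and the standard library are available. Lean on these libraries where they do the work, as an engineer would, in place of code of your own. Each camera call takes 0.05 s, during which the arm holds its last target.

### The job

With the photometer's lid still shut, turn the fluted wavelength knob clockwise in small turns until the black needle on the spectrum scale stands at the point of the pink flag. Then take the tab at the front of the sample-bay lid between the fingers, raise the sprung lid to about 60 degrees and finish while still holding it there, steady, so that a colleague has both hands free to load the cells; let nothing else on the bench be knocked about.

Things in the scene. Friction and masses are not known exactly. Their poses are not given: they have to be found in the camera images.
- photometer: bench photometer fixed to the bench, off-white with dark grey side cheeks, 270 mm wide (y), 179 mm deep (x), deck 85 mm high. Origin: on the bench under the instrument, x axis to its back, y axis to its left (seen from its front), z up. Its front slopes: from the deck edge (x = -38 mm, z = 85 mm) down to x = -95 mm, z = 45 mm. Right half: knob on the deck, spectrum scale on the sloping front. Left half: sample bay under the lid. It stands turned by up to 0.2 rad.
- wavelength_knob (a joint): turn of the wavelength knob, rad, 0 to 4.0; grows clockwise seen from above. Black fluted round knob, 37 mm in diameter, upright shaft, its top 33 mm above the deck; turns with light friction (0.06 N m) and stays where it is left. Geared to the needle: 21 mm of needle travel per radian, no play; clockwise moves the needle right (instrument's -y).
- knob_grip (a point): point on the knob's axis, 22 mm above the deck and 11 mm below the knob's top: the height to grip. Any direction of grip will do; the deck is clear for 60 mm round the axis except for the closed lid (top 17 mm above the deck), whose edge is 72 mm to the left
- needle_tip (a point): lower end of the black needle, a 2 mm wide line that slides across the coloured spectrum scale on the sloping front; its white carriage runs along the scale's upper edge. It moves along the instrument's y axis only, and only with the knob
- flag_tip (a point): point of the pink arrow-shaped adhesive flag (10 mm wide) stuck along the lower edge of the scale; it marks the wavelength wanted. Always to the right of the needle at the start by 18 to 75 mm. Aligned when needle_tip and flag_tip have the same y in the instrument's frame
- sample_lid (a joint): opening angle of the sample-bay lid, rad: 0 shut, 1.6 at its stop; 60 degrees is 1.047. Dark grey lid 92 mm deep, 106 mm wide, 15 mm thick, hinged along its back edge; spring and weight always push it shut, with about 1.5 N at the tab when shut and 2 N when 60 degrees open; it falls shut if let go
- lid_hinge (a point): middle of the lid's hinge axis (axis along the instrument's y), 88.5 mm above the bench
- lift_tab: black ribbed paddle tab fixed to the front edge of the lid, 28 mm wide (y), 10 mm thick (z), sticking out 47 mm ahead of the lid. Origin: where to pinch it across its width, 122 mm from the hinge axis (122 mm ahead of and 5 mm above it when shut) and 26 mm ahead of the lid's front edge. Axes turn with the lid; shut: as the photometer's. Beneath it the front slopes away: the panel lies about 30 mm below the middle of the shut tab
- petri_stack: stack of petri dishes, 59 mm wide, 31 mm high, loose, left of the photometer; origin under its centre; leave alone
- vial_clear: clear vial with a blue cap, 26 mm wide, 50 mm high, loose; origin under its centre; leave alone
- vial_red: brown vial with a red cap, 20 mm wide, 36 mm high, loose; origin under its centre; leave alone
- timer: white bench timer with a red bar, 66 x 62 x 18 mm, loose; origin under its centre; leave alone
- marker_black: white marker with a black cap, 138 mm long, 15 mm thick, lying loose between photometer and vials; leave alone
- beaker: glass beaker, 61 mm wide, 76 mm high, loose, right of the photometer; origin under its centre; leave alone

How it is judged:
By the outcome, as a careful person would: the job done as asked, in the order asked, and still so for the second after the job is handed in, while the arm keeps its last pose, push and grip.
It also fails if it takes over 72 s, if anything falls off the work surface, if the arm or the gripper's body presses on something with over 40 N, if the wrist force passes 120 N, or if a joint passes its speed limit or range.

## Working session

There is one attempt and no reset: what is moved stays moved. The work goes in short steps, Python scripts to look and compute and a tool call to move; the robot and the scene stay as the last step left them, time stands still between calls to the robot, and variables do not carry over. Pictures are saved under pics/ and viewed, and the job is handed in when it is done.

Besides the shell and the picture viewer there is one more tool, called as name(argument=value, ...), one argument or row to a line, values as JSON. play_rows: Moves the arm, as the interface text tells. Its arguments: {"type":"object","properties":{"plan":{"type":"array","items":{"type":"number"}},"hand":{"type":"number"}},"required":["plan"]}

```bash
mkdir -p pics; ls; cat > h.py <<'E'
import numpy as np, cv2
from workcell import bot
def cam(n,save=None):
    c=bot.camera(n)
    if save: cv2.imwrite('pics/'+save,c['frame'])
    return c
def ray(c,rc):
    p=cv2.undistortPoints(np.array([[[rc[1],rc[0]]]],float),np.array(c['K']),np.array(c['dist']))[0,0]
    return np.array([p[0],p[1],1.])
def pos(c,rc,z=None):
    if z is None:
        r,q=int(round(rc[0])),int(round(rc[1]))
        w=c['range_z'][max(r-1,0):r+2,max(q-1,0):q+2]; z=np.median(w[w>0])
    return (c['cam_to_world']@np.r_[ray(c,rc)*z,1])[:3]
def onplane(c,rc,P,n):
    T=c['cam_to_world']; d=T[:3,:3]@ray(c,rc); o=T[:3,3]
    return o+d*(np.dot(np.array(P)-o,n)/np.dot(d,n))
def pix(c,P):
    T=np.linalg.inv(c['cam_to_world']); 
    q=T@np.r_[P,1]
    a,_=cv2.projectPoints(q[:3].reshape(1,1,3),np.zeros(3),np.zeros(3),np.array(c['K']),np.array(c['dist']))
    return a[0,0]
def cloud(c,mask):
    rr,cc=np.nonzero(mask&(c['range_z']>0))
    p=cv2.undistortPoints(np.stack([cc,rr],1).astype(float)[:,None],np.array(c['K']),np.array(c['dist']))[:,0]
    z=c['range_z'][rr,cc]
    P=np.c_[p*z[:,None],z,np.ones(len(z))]@c['cam_to_world'].T
    return P[:,:3]
E
python3 - <<'E'
from h import *
for n in('scene','top'):
    c=cam(n,n+'0.png'); print(n,c['cam_to_world'].round(3).tolist(),c['K'])
    for q in ['photometer','wavelength_knob','needle_tip','flag_tip','sample_lid','lift_tab','lid_hinge','petri_stack','vial_clear','vial_red','timer','marker_black','beaker']:
        for o in bot.outline_of(q,n)[:2]:
            P=cloud(c,o['mask'])
            print(q,round(o['p'],2),np.round(o['point']),o['mask'].sum(),pos(c,o['point']).round(3),np.percentile(P,[2,98],axis=0).round(3).tolist() if len(P) else None)
print(bot.get_obs())
E
```

```text
pics
scene [[-0.56, -0.56, 0.61, -0.056], [-0.828, 0.376, -0.416, 0.295], [0.003, -0.738, -0.674, 0.789], [0.0, 0.0, 0.0, 1.0]] [[398.58815427   0.         251.44455929]
 [  0.         398.58815427 193.78938237]
 [  0.           0.           1.        ]]
photometer 0.9 [206. 268.] 6982 [ 0.51  -0.139  0.097] [[0.457, -0.294, 0.016], [0.629, -0.031, 0.106]]
photometer 0.68 [155. 354.] 484 [ 0.573 -0.509  0.063] [[0.563, -0.557, 0.008], [0.62, -0.499, 0.075]]
wavelength_knob 0.58 [181. 283.] 205 [ 0.549 -0.217  0.116] [[0.543, -0.239, 0.09], [0.572, -0.207, 0.121]]
needle_tip 0.51 [179. 285.] 194 [ 0.55  -0.223  0.117] [[0.543, -0.241, 0.092], [0.574, -0.207, 0.121]]
sample_lid 0.76 [208. 246.] 1470 [ 0.529 -0.089  0.101] [[0.462, -0.15, 0.081], [0.595, -0.048, 0.104]]
lift_tab 0.61 [219. 261.] 176 [ 0.481 -0.1    0.098] [[0.459, -0.115, 0.094], [0.505, -0.089, 0.101]]
lid_hinge 0.77 [208. 249.] 1420 [ 0.526 -0.095  0.103] [[0.462, -0.151, 0.09], [0.595, -0.048, 0.104]]
petri_stack 0.72 [274. 189.] 533 [0.483 0.102 0.031] [[0.461, 0.073, 0.005], [0.513, 0.126, 0.033]]
vial_clear 0.45 [
[... 2033 characters left out ...]
{'clock': 1.4, 'joint_pos': array([-1.25201323e+00,  2.40564089e-01,  5.00222628e-03,  1.33518255e+00,
        3.13418550e-05,  1.57084088e+00]), 'joint_vel': array([-5.43260527e-05,  1.34639381e-03, -5.00339065e-04,  1.24450414e-03,
        1.05032857e-03, -6.93757303e-04]), 'tau': array([-1.46530565e-03, -3.72211969e+01,  2.52684081e+01,  1.46691425e-03,
       -1.05281711e-04, -2.89051044e-06]), 'eef_pos': array([ 0.15671662, -0.4748129 ,  0.24232527]), 'tool_rot': array([9.87327573e-01, 1.58695503e-01, 1.95926737e-05, 2.31405617e-05]), 'ft_force': array([-0.1010949 ,  0.05709475, -0.22636689]), 'ft_torque': array([-0.00193437,  0.00432849,  0.04498436]), 'grip_width': 0.0854703808124437}
```

```bash
python3 - <<'E'
import cv2
a=cv2.imread('pics/scene0.png');b=cv2.imread('pics/top0.png')
cv2.imwrite('pics/s0c.png',cv2.resize(a[130:280,180:380],None,fx=4,fy=4,interpolation=cv2.INTER_CUBIC))
cv2.imwrite('pics/t0c.png',cv2.resize(b[150:270,200:360],None,fx=5,fy=5,interpolation=cv2.INTER_CUBIC))
E
```

```text
(no output)
```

View pics/scene0.png

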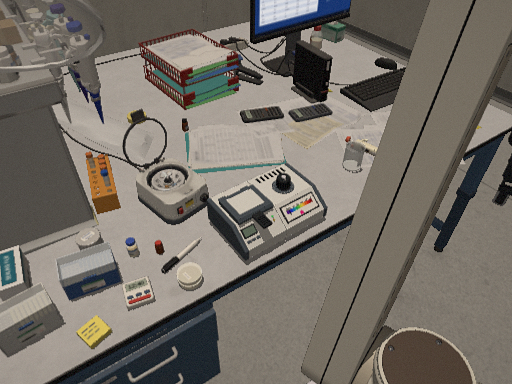

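View pics/s0c.png

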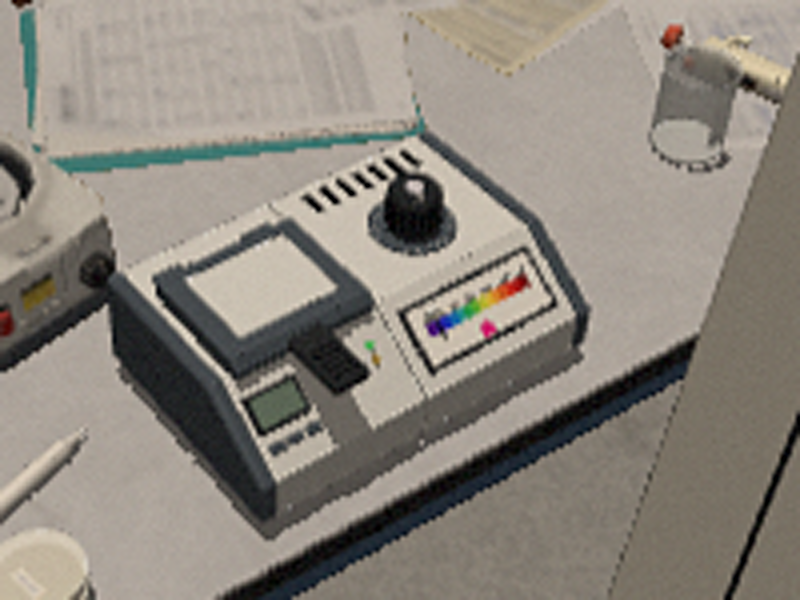

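View pics/t0c.png

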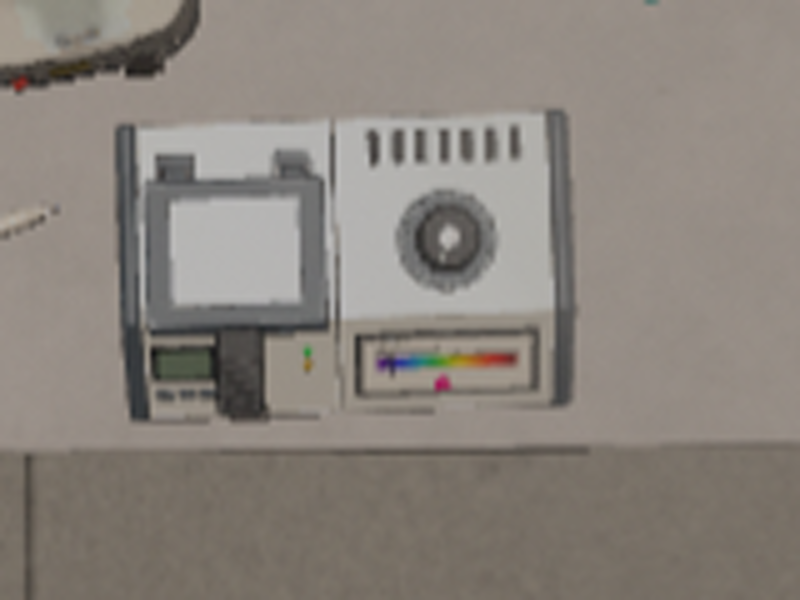

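```bash
python3 - <<'E'
from h import *
for n in('top','scene'):
    c=cam(n); im=c['frame']; hsv=cv2.cvtColor(im,cv2.COLOR_BGR2HSV)
    o=[o for o in bot.outline_of('sample_lid',n)][0]
    (cx,cy),(w,h),a=cv2.minAreaRect(np.argwhere(o['mask'])[:,::-1].astype(np.float32))
    k=np.zeros((384,512),bool)
    P=cloud(c,np.ones((384,512),bool))
    # deck plane points & slope points around spectrum
    sel=(P[:,0]>.44)&(P[:,0]<.66)&(P[:,1]>-.33)&(P[:,1]<0)&(P[:,2]>.04)
    Q=P[sel]
    sl=(Q[:,0]>.445)&(Q[:,0]<.50)&(Q[:,1]<-.14)&(Q[:,1]>-.28)&(Q[:,2]<.08)&(Q[:,2]>.05)
    A=np.c_[Q[sl][:,:2],np.ones(sl.sum())]; s=np.linalg.lstsq(A,Q[sl][:,2],rcond=None)[0]
    print(n,'slope',sl.sum(),s, 'yaw',np.arctan2(s[1],s[0]),'tilt',np.degrees(np.arctan(np.hypot(s[0],s[1]))))
    dk=(Q[:,2]>.08)&(Q[:,2]<.09)&(Q[:,1]<-.16); print('deck z',np.median(Q[dk][:,2]),Q[dk].min(0),Q[dk].max(0))
    # spectrum coloured pixels
    m=(hsv[...,1]>110)&(hsv[...,2]>60); 
    # project spectrum region
    u=pix(c,[.475,-.21,.06]); r0,c0=int(u[1]),int(u[0])
    b=np.zeros_like(m); b[r0-25:r0+25,c0-35:c0+35]=1; m&=b
    pts=[];hs=[]
    for r,q in np.argwhere(m):
        X=onplane(c,(r,q),[0,0,s[2]],np.array([-s[0],-s[1],1])); pts.append(X); hs.append((r,q,*hsv[r,q]))
    pts=np.array(pts);hs=np.array(hs)
    pink=(hs[:,2]>150)&(hs[:,2]<178)
    print('pink',pts[pink].mean(0).round(4),pink.sum(),hs[pink].tolist())
    sp=pts[~pink&(pts[:,0]>.46)]
    mm=np.polyfit(sp[:,1],sp[:,0],1); print('strip slope dx/dy',mm,len(sp),sp[:,1].min(),sp[:,1].max())
    print(pix(c,[.475,-.21,.06]))
    kk=bot.outline_of('wavelength_knob',n)
    for o in kk[:2]:
        C=cloud(c,o['mask']); C=C[C[:,2]>.11]; print('knob',o['p'],len(C),np.percentile(C,[1,50,99],axis=0).round(4).tolist(),C.mean(0))
E
```

```text
top slope 593 [ 0.6999715   0.00314161 -0.27037119] yaw 0.004488161599852562 tilt 34.991195291920356
deck z 0.08516008306709522 [ 0.49391576 -0.30123103  0.08000718] [ 0.63311502 -0.16080757  0.08999577]
pink [ 0.4717 -0.224   0.0591] 7 [[225, 288, 169, 131, 162], [226, 287, 167, 179, 160], [226, 288, 167, 196, 164], [226, 289, 170, 151, 160], [227, 287, 167, 190, 148], [227, 288, 168, 181, 142], [227, 289, 169, 159, 143]]
strip slope dx/dy [-0.00455926  0.48469597] 44 -0.2655005078365542 -0.14271239388400866
[283.36795718 225.23038983]
scene slope 759 [ 0.72462619 -0.00223888 -0.28708525] yaw -0.003089690441637641 tilt 35.928200708552104
deck z 0.08544746284288407 [ 0.49864231 -0.30186466  0.0800355 ] [ 0.63638474 -0.16015515  0.08984497]
pink [ 0.4758 -0.2242  0.0582] 12 [[210, 301, 171, 156, 199], [211, 300, 169, 140, 188], [211, 301, 167, 236, 203], [211, 302, 167, 208, 199], [211, 303, 170, 130, 202], [212, 300, 169, 142, 198], [212, 301, 167, 229, 202], [212, 302, 166, 236, 199], [212, 303, 168, 208, 202], [213, 301, 167, 233, 205], [213, 302, 170, 137, 208], [214, 302, 169, 12
[... 245 characters left out ...]
 0.11690011]Traceback (most recent call last):
  File "<stdin>", line 31, in <module>
    return _quantile_unchecked(
        a, q, axis, out, overwrite_input, method, keepdims, weights)
    return _ureduce(a,
                    func=_quantile_ureduce_func,
    ...<5 lines>...
                    overwrite_input=overwrite_input,
                    method=method)
    r = func(a, **kwargs)
    result = _quantile(arr,
                       quantiles=q,
    ...<2 lines>...
                       out=out,
                       weights=wgt)
    slices_having_nans = np.isnan(arr[-1, ...])
                                  ~~~^^^^^^^^^
IndexError: index -1 is out of bounds for axis 0 with size 0
```

```bash
cat >> h.py <<'E'
# rectified view of slope: columns = -y from -0.13 to -0.285, rows = x from .50 down to .455 ; 5 px/mm
def rect(c,s=(0.70,0.003,-0.2704),y0=-.13,y1=-.29,x0=.50,x1=.445,k=5):
    ys=np.arange(y0,y1,-.001/k); xs=np.arange(x0,x1,-.001/k)
    Y,X=np.meshgrid(ys,xs); Z=s[0]*X+s[1]*Y+s[2]
    T=np.linalg.inv(c['cam_to_world']); P=np.stack([X,Y,Z],-1).reshape(-1,3)@T[:3,:3].T+T[:3,3]
    a,_=cv2.projectPoints(P.reshape(-1,1,3),np.zeros(3),np.zeros(3),np.array(c['K']),np.array(c['dist']))
    a=a.reshape(len(xs),len(ys),2).astype(np.float32)
    return cv2.remap(c['frame'],a[...,0],a[...,1],cv2.INTER_CUBIC)
def needle(save):
    t=rect(cam('top')); s=rect(cam('scene'),(0.70,-.003,-.2704))
    o=np.vstack([t,s]); cv2.imwrite('pics/'+save,o); return t,s
E
python3 - <<'E'
from h import *
t,s=needle('n0.png'); print(t.shape)
from h import *
c=cam('top')
k=c['frame'][180:225,225:325]
cv2.imwrite('pics/k0.png',cv2.resize(k,None,fx=8,fy=8,interpolation=cv2.INTER_CUBIC))
m=bot.outline_of('wavelength_knob','scene')[0]['mask']
C=cloud(cam('scene'),m); print(C[:,2].max())
E
```

```text
(275, 800, 3)
0.12137325131777332
```

View pics/n0.png

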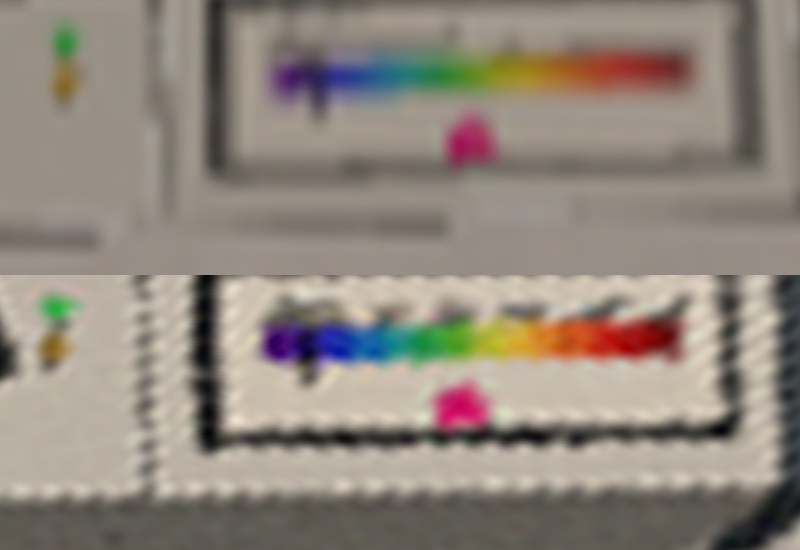

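View pics/k0.png

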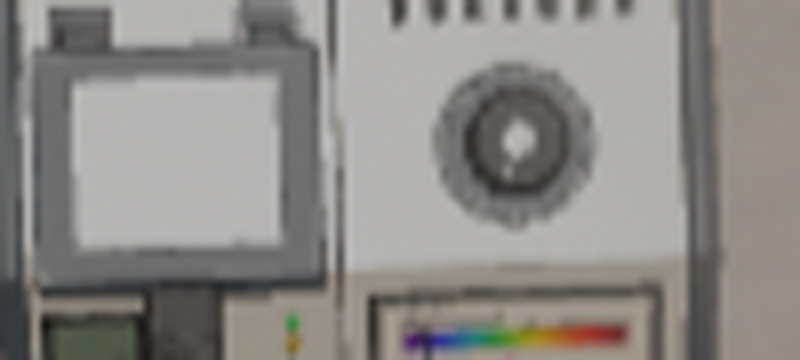

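```bash
python3 - <<'E'
from h import *
c=cam('top','t1.png'); s=cam('scene')
for r in (197.2,197.7): print(onplane(c,(r,289.3),[0,0,.118],np.array([0,0,1.])))
print(pos(s,(200,390)),pos(s,(300,350)),pos(s,(100,425)))
# scene knob top: circle points
P=cloud(s,np.ones((384,512),bool)); C=P[(P[:,2]>.114)&(P[:,2]<.125)&(abs(P[:,0]-.557)<.03)&(abs(P[:,1]+.223)<.03)]
print(len(C),C.min(0),C.max(0),C.mean(0))
P=cloud(c,np.ones((384,512),bool)); C=P[(P[:,2]>.112)&(P[:,2]<.125)&(abs(P[:,0]-.557)<.03)&(abs(P[:,1]+.223)<.03)]
print(len(C),C.min(0),C.max(0),C.mean(0))
E
```

```text
[ 0.55661787 -0.22572271  0.118     ]
[ 0.55517114 -0.22570365  0.118     ]
[0.10277851 0.02307259 0.52201521] [0.09231917 0.05613266 0.38916993] [1.13991649e-01 3.25567989e-04 6.18845354e-01]
99 [ 0.54212312 -0.24395479  0.11441362] [ 0.57748953 -0.20685487  0.12160441] [ 0.55904849 -0.22386337  0.11808828]
126 [ 0.53985603 -0.24271181  0.11208373] [ 0.57464821 -0.20769292  0.12483477] [ 0.55645062 -0.2260576   0.11775229]
```

View pics/t1.png

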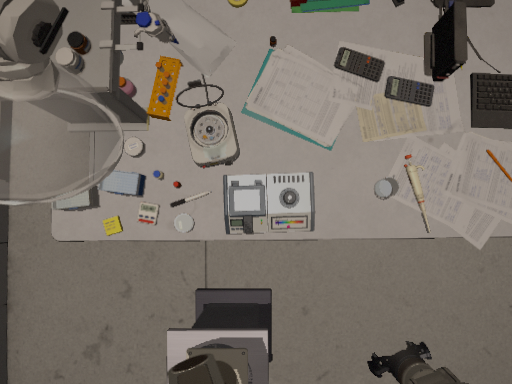

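play_rows(
  plan=[46,-11.2,4,0,0,0,46,-11.2,4,0,0,0,46,-11.2,4,0,0,0,46,-11.2,4,0,0,0,46,-11.2,4,0,0,0,46,-11.2,4,0,0,0,46,-11.2,4,0,0,0,46,-11.2,4,0,0,0,46,-11.2,4,0,0,0,44,-11.2,4,0,0,0,0,0,0,0,0,-0.18,0,0,0,0,0,-0.18,0,0,0,0,0,-0.18,0,0,0,0,0,-0.18,0,0,0,0,0,-0.18,0,0,0,0,0,-0.18,0,0,0,0,0,-0.18,0,0,0,0,0,0],
  hand=80,
)

```text
clock: 4.3
eef_pos: [0.5565, -0.2249, 0.2022]
tool_rot: [0.705, 0.709, -0.0, -0.0]
ft_force: [0.8, 0.3, 0.1]
grip_width: 0.0683
```

```bash
cat >> h.py <<'E'
from scipy.spatial.transform import Rotation as Ro
def st():
    o=bot.get_obs(); R=Ro.from_quat(o['tool_rot'])
    print('t',o['clock'],'p',o['eef_pos'].round(4),'z',R.as_matrix()[:,2].round(3),'x',R.as_matrix()[:,0].round(3),'j',o['joint_pos'].round(2),'F',o['ft_force'].round(1),'T',o['ft_torque'].round(2),'g',round(o['grip_width'],4)); return o,R
def tool(target):
    o,R=st(); print('tool mm',(R.inv().apply(np.array(target)-o['eef_pos'])*1000).round(1))
E
python3 -c "
from h import *
tool([.557,-.225,.102])"
```

```text
t 4.3 p [ 0.5565 -0.2249  0.2022] z [-0.  0. -1.] x [-0.006  1.     0.   ] j [-0.38  0.46  0.21  1.33 -0.    1.18] F [0.8 0.3 0.1] T [ 0.01 -0.01  0.03] g 0.0683
tool mm [-1.000e-01  5.000e-01  1.002e+02]
```

play_rows(
  plan=[0,0,30,0,0,0,0,0,30,0,0,0,0,0.5,20,0,0,0,0,0,10,0,0,0,0,0,10,0,0,0,0,0,0,0,0,0],
)

```text
clock: 5.05
eef_pos: [0.5568, -0.2248, 0.1019]
tool_rot: [0.705, 0.71, -0.0, -0.0]
ft_force: [-0.4, 0.2, 0.7]
grip_width: 0.0681
```

play_rows(
  plan=[0,0,0,0,0,0,0,0,0,0,0,0,0,0,0,0,0,0,0,0,0,0,0,0,0,0,0,0,0,0,0,0,0,0,0,0],
  hand=0,
)

```text
clock: 5.8
eef_pos: [0.5597, -0.2252, 0.1042]
tool_rot: [0.704, 0.71, 0.002, 0.003]
ft_force: [6.5, 1.0, 2.7]
grip_width: 0.0348
```

```bash
python3 -c "
from h import *
st(); c=cam('scene'); cv2.imwrite('pics/s2.png',cv2.resize(c['frame'][130:280,200:360],None,fx=5,fy=4)); needle('n2.png')"
```

```text
t 5.8 p [ 0.5597 -0.2252  0.1042] z [ 0.006 -0.001 -1.   ] x [-0.008  1.    -0.001] j [-0.38  0.53  0.06  1.1   0.    1.18] F [6.5 1.  2.7] T [ 0.17 -0.93  0.03] g 0.0348
```

View pics/s2.png

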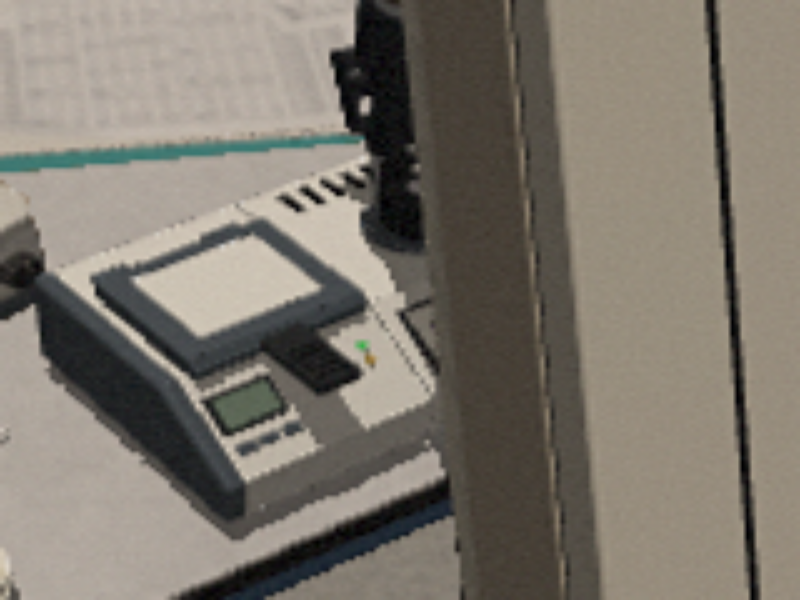

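View pics/n2.png

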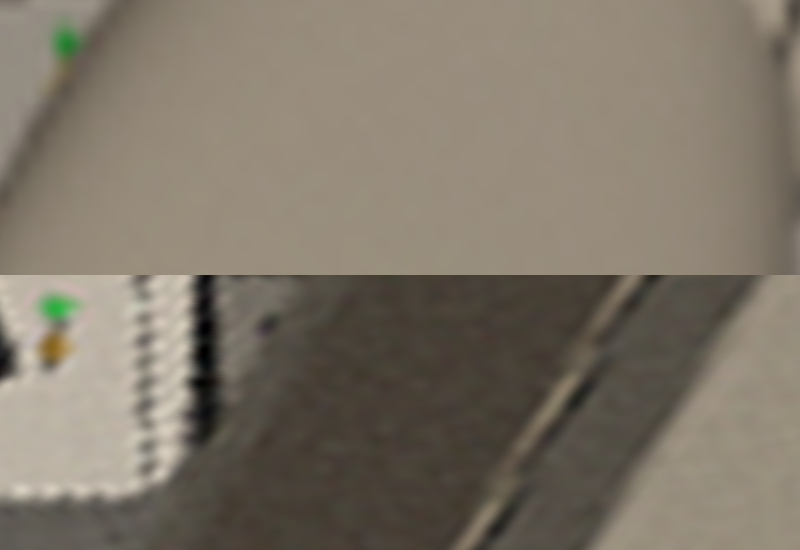

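play_rows(
  plan=[0,2.5,0,0,0,0,0,0,0,0,0,0.05,0,0,0,0,0,0.1,0,0,0,0,0,0.1,0,0,0,0,0,0.1,0,0,0,0,0,0.1,0,0,0,0,0,0.1,0,0,0,0,0,0.1,0,0,0,0,0,0.1,0,0,0,0,0,0.1,0,0,0,0,0,0.1,0,0,0,0,0,0.1,0,0,0,0,0,0.1,0,0,0,0,0,0.1,0,0,0,0,0,0.1,0,0,0,0,0,0.05,0,0,0,0,0,0,0,0,0,0,0,0],
)

```text
clock: 8.2
eef_pos: [0.5606, -0.2258, 0.1041]
tool_rot: [0.996, 0.089, 0.001, 0.001]
ft_force: [1.5, -1.3, 6.1]
grip_width: 0.0351
```

```bash
python3 -c "
from h import *
o,R=st(); M=R.as_matrix(); print('yaw',np.arctan2(M[1,0],M[0,0]))"
```

```text
t 8.2 p [ 0.5606 -0.2258  0.1041] z [ 0.003 -0.002 -1.   ] x [0.984 0.177 0.003] j [-0.38  0.53  0.07  1.1  -0.    2.58] F [ 1.5 -1.3  6.1] T [-0.06 -0.27 -0.09] g 0.0351
yaw 0.1781813610762126
```

play_rows(
  plan=[0,0,0,0,0,0,0,0,0,0,0,0,0,0,0,0,0,0,0,0,-10,0,0,0,0,0,-25,0,0,0,0,0,-30,0,0,0,0,0,-35,0,0,0,-30,15,0,0,0,0,-46,26,0,0,0,0,-46,26,0,0,0,0,-46,26,0,0,0,0,-46,26,0,0,0,0,-46,26,0,0,0,0,-46,26,0,0,0,0,-46,26,0,0,0,0,0,0,0,0,0,0],
  hand=80,
)

```text
clock: 10.2
eef_pos: [0.2453, -0.4835, 0.203]
tool_rot: [0.996, 0.086, -0.0, 0.001]
ft_force: [0.5, 0.4, 0.3]
grip_width: 0.0683
```

```bash
python3 -c "
from h import *
st();needle('n3.png')"
```

```text
t 10.2 p [ 0.2453 -0.4835  0.203 ] z [-0.    -0.001 -1.   ] x [ 0.985  0.172 -0.   ] j [-1.1   0.34  0.04  1.27 -0.    1.87] F [0.5 0.4 0.3] T [ 0.05  0.02 -0.  ] g 0.0683
```

View pics/n3.png

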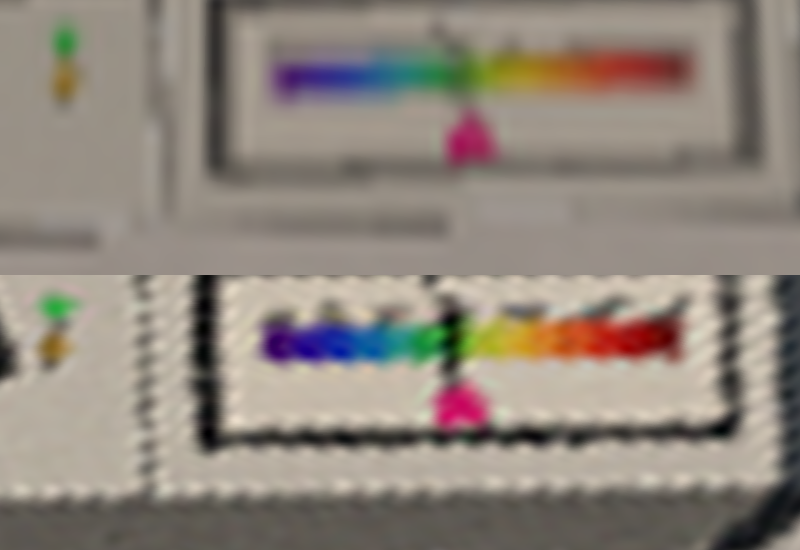

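```bash
cat > m.py <<'E'
import sys
from h import *
a=cv2.imread('pics/n0.png').astype(float)
b=cv2.imread('pics/'+sys.argv[1]).astype(float); 
for nm,sl,rows in(('top',slice(0,275),(60,112)),('scene',slice(275,550),(55,105))):
    A,B=a[sl],b[sl]; d=(B-A).sum(2)[rows[0]:rows[1]]
    x=np.arange(800)
    old=np.clip(d,30,None)-30; new=np.clip(-d,30,None)-30
    for n,w in(('old',old),('new',new)):
        w=w.copy(); w[:,:260]=0; w[:,700:]=0
        p=w.sum(0); k=p.argmax(); s=slice(k-18,k+19); cx=(p[s]*x[s]).sum()/p[s].sum()
        # per-row tilt
        rr=[( (w[i,s]*x[s]).sum()/w[i,s].sum() if w[i,s].sum()>60 else np.nan) for i in range(0,len(w),10)]
        print(nm,n,round(cx,1),np.round(rr,1))
    h=cv2.cvtColor(B.astype(np.uint8),cv2.COLOR_BGR2HSV)
    m=(h[...,0]>155)&(h[...,0]<177)&(h[...,1]>100); m[:100]=0
    w=m*h[...,1].astype(float); print(nm,'pink',(w.sum(0)*x).sum()/w.sum(),[(i,round(np.flatnonzero(m[i]).mean(),1)) for i in range(275) if m[i].sum()>4][::6])
E
python3 m.py n3.png
```

```text
top old 316.6 [312.8 312.8 316.6 317.8 318.2 318.4]
top new 461.9 [464.7 464.6 458.1 458.9 462.  466.1]
top pink 468.8992739254786 [(116, np.float64(470.0)), (122, np.float64(470.5)), (128, np.float64(469.5)), (134, np.float64(469.0)), (140, np.float64(469.0)), (146, np.float64(470.0)), (152, np.float64(470.0)), (158, np.float64(469.5)), (164, np.float64(457.5))]
scene old 306.3 [305.5 305.1 308.  304.4 306.9]
scene new 450.5 [452.1 450.9 449.8 451.8 448.6]
scene pink 459.78700645476584 [(109, np.float64(460.5)), (115, np.float64(458.5)), (121, np.float64(459.0)), (127, np.float64(460.0)), (133, np.float64(461.0)), (139, np.float64(461.5)), (145, np.float64(460.5)), (151, np.float64(458.7)), (157, np.float64(460.8))]
```

play_rows(
  plan=[44.3,-25,0,0,0,0,44.3,-25,0,0,0,0,44.3,-25,0,0,0,0,44.3,-25,0,0,0,0,44.3,-25,0,0,0,0,44.3,-25,0,0,0,0,44.3,-25,0,0,0,0,44.3,-25,0,0,0,0,0,0,30,0,0,0,0,0,30,0,0,0,0,0,20,0,0,0,0,0,10,0,0,0,0,0,9,0,0,0,0,0,0,0,0,0],
)

```text
clock: 12.05
eef_pos: [0.5614, -0.2211, 0.1032]
tool_rot: [0.996, 0.09, -0.0, -0.0]
ft_force: [0.1, 0.5, 0.4]
grip_width: 0.0682
```

play_rows(
  plan=[0,0,0,0,0,0,0,0,0,0,0,0,0,0,0,0,0,0,0,0,0,0,0,0,0,0,0,0,0,0],
  hand=0,
)

```text
clock: 12.68
eef_pos: [0.5626, -0.2253, 0.1055]
tool_rot: [0.996, 0.088, 0.002, 0.004]
ft_force: [-0.8, -7.4, 2.3]
grip_width: 0.0353
```

```bash
python3 -c "
from h import *
o,R=st(); M=R.as_matrix(); print('yaw',np.arctan2(M[1,0],M[0,0]))"
```

```text
t 12.675 p [ 0.5626 -0.2253  0.1055] z [ 0.004 -0.007 -1.   ] x [0.984 0.175 0.003] j [-0.38  0.53  0.07  1.1  -0.01  2.59] F [-0.8 -7.4  2.3] T [-1.44  0.09  0.05] g 0.0353
yaw 0.176342712979257
```

play_rows(
  plan=[0,4,0,0,0,0,0,0,0,0,0,0.035,0,0,0,0,0,0.035,0,0,0,0,0,0,0,0,0,0,0,0],
)

```text
clock: 13.3
eef_pos: [0.5627, -0.2257, 0.1055]
tool_rot: [0.999, 0.054, 0.001, 0.0]
ft_force: [-2.3, 0.7, 7.0]
grip_width: 0.0351
```

```bash
python3 -c "
from h import *
o,R=st(); M=R.as_matrix(); print('yaw',np.arctan2(M[1,0],M[0,0]))"
```

```text
t 13.3 p [ 0.5627 -0.2257  0.1055] z [ 0.003 -0.001 -1.   ] x [0.994 0.108 0.002] j [-0.38  0.53  0.07  1.11  0.    2.65] F [-2.3  0.7  7. ] T [ 0.13  0.48 -0.06] g 0.0351
yaw 0.10844587298015793
```

play_rows(
  plan=[0,0,0,0,0,0,0,0,0,0,0,0,0,0,0,0,0,0,0,0,-10,0,0,0,0,0,-25,0,0,0,0,0,-30,0,0,0,0,0,-35,0,0,0,-30,15,0,0,0,0,-46,26,0,0,0,0,-46,26,0,0,0,0,-46,26,0,0,0,0,-46,26,0,0,0,0,-46,26,0,0,0,0,-46,26,0,0,0,0,-46,26,0,0,0,0,0,0,0,0,0,0],
  hand=80,
)

```text
clock: 15.3
eef_pos: [0.2308, -0.4615, 0.2041]
tool_rot: [0.999, 0.051, 0.0, 0.001]
ft_force: [-0.0, 0.5, 0.0]
grip_width: 0.0685
```

```bash
python3 -c "
from h import *
st();needle('n4.png')"; python3 m.py n4.png
```

```text
t 15.3 p [ 0.2308 -0.4615  0.2041] z [ 0.    -0.001 -1.   ] x [ 0.995  0.102 -0.   ] j [-1.11  0.29 -0.03  1.25 -0.    1.93] F [-0.   0.5  0. ] T [ 0.03 -0.03 -0.03] g 0.0685
top old 316.4 [312.7 312.6 316.2 317.6 318.1 318.4]
top new 468.1 [467.5 467.7 468.4 468.  468.3 468.6]
top pink 468.9257571239937 [(114, np.float64(470.0)), (120, np.float64(470.5)), (126, np.float64(469.5)), (132, np.float64(469.5)), (138, np.float64(469.0)), (144, np.float64(470.0)), (150, np.float64(470.5)), (156, np.float64(470.0)), (162, np.float64(460.0))]
scene old 306.4 [306.1 305.4 307.7 304.7 306.9]
scene new 457.4 [458.8 456.1 457.6 455.7 459.3]
scene pink 459.8067834130983 [(109, np.float64(463.0)), (115, np.float64(460.5)), (121, np.float64(459.5)), (127, np.float64(460.0)), (133, np.float64(461.0)), (139, np.float64(461.5)), (145, np.float64(460.5)), (151, np.float64(458.5)), (157, np.float64(449.0))]
```

View pics/n4.png

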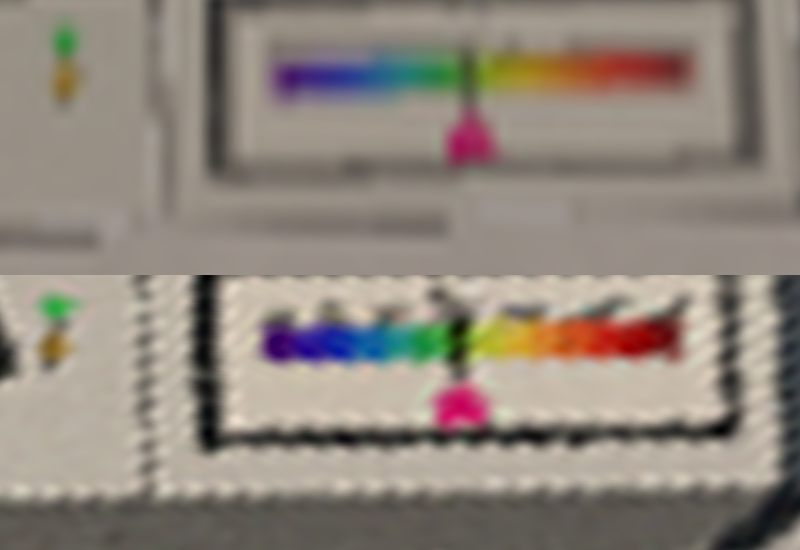

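play_rows(
  plan=[0,0,0,0,0,-0.18,0,0,0,0,0,-0.18,0,0,0,0,0,-0.18,0,0,0,0,0,-0.18,0,0,0,0,0,-0.18,0,0,0,0,0,-0.18,0,0,0,0,0,-0.18,0,0,0,0,0,-0.18,0,0,0,0,0,-0.18,0,0,0,0,0,-0.18,0,0,0,0,0,-0.18,0,0,0,0,0,-0.18,0,0,0,0,0,-0.18,0,0,0,0,0,-0.18,0,0,0,0,0,-0.18,0,0,0,0,0,-0.18,0,0,0,0,0,-0.18,0,0,0,0,0,0],
)

```text
clock: 17.65
eef_pos: [0.235, -0.4587, 0.2036]
tool_rot: [-0.014, 1.0, -0.0, 0.0]
ft_force: [-0.5, 0.2, -0.2]
grip_width: 0.0684
```

```bash
python3 - <<'E'
from h import *
tool([.427,-.1035,.1473])
for n in ('top','scene'):
    c=cam(n)
    for q in('lift_tab','sample_lid'):
      for o in bot.outline_of(q,n)[:2]:
        P=cloud(c,o['mask']); P=P[P[:,2]>.088]
        r=cv2.minAreaRect((P[:,:2]*1000).astype(np.float32))
        # fit side edges
        print(n,q,round(o['p'],2),'rect',np.round(r[0],1),np.round(r[1],1),round(r[2],2),np.percentile(P,[2,50,98],axis=0).round(4).tolist())
E
```

```text
t 17.65 p [ 0.235  -0.4587  0.2036] z [ 0. -0. -1.] x [-1.    -0.028 -0.   ] j [-1.1   0.29 -0.03  1.25  0.   -1.13] F [-0.5  0.2 -0.2] T [-0.    0.   -0.03] g 0.0684
tool mm [-201.8  349.7   56.3]
top lift_tab 0.72 rect [ 480.2 -103.4] [26.7 46.9] 89.74 [[0.4568, -0.1164, 0.0935], [0.4801, -0.1021, 0.0984], [0.5036, -0.0901, 0.104]]
top sample_lid 0.83 rect [ 527.9 -100.7] [143.2 107.8] 1.84 [[0.4627, -0.1521, 0.094], [0.5417, -0.1021, 0.101], [0.5919, -0.0523, 0.1066]]
scene lift_tab 0.63 rect [ 483.3 -102.3] [50.1 26.9] 0.93 [[0.4598, -0.1145, 0.0903], [0.4826, -0.0995, 0.0982], [0.5069, -0.0892, 0.1006]]
scene lift_tab 0.29 rect [ 544.  -163.1] [167.7 262.3] 2.22 [[0.4632, -0.239, 0.0883], [0.5449, -0.1042, 0.1008], [0.6041, -0.0475, 0.1184]]
scene sample_lid 0.64 rect [ 533.8 -101. ] [151.9 106.9] 1.21 [[0.4626, -0.1501, 0.0903], [0.5376, -0.097, 0.1008], [0.5946, -0.0483, 0.1039]]
```

play_rows(
  plan=[-25.2,43.7,7,0,0,0,-25.2,43.7,7,0,0,0,-25.2,43.7,7,0,0,0,-25.2,43.7,7,0,0,0,-25.2,43.7,7,0,0,0,-25.2,43.7,7,0,0,0,-25.2,43.7,7,0,0,0,-25.2,43.7,7,0,0,0,0,0,0,0,-0.157,0,0,0,0,0,-0.157,0,0,0,0,0,-0.157,0,0,0,0,0,-0.157,0,0,0,0,0,-0.157,0,0,0,0,0,0,0,0,0,0,0,0,0],
  hand=80,
)

```text
clock: 19.82
eef_pos: [0.4272, -0.1055, 0.1487]
tool_rot: [-0.012, 0.924, 0.005, 0.382]
ft_force: [0.1, -0.5, 0.2]
grip_width: 0.0684
```

```bash
python3 - <<'E'
from h import *
tool([.4838,-.1035,.0907])
c=cam('scene'); cv2.imwrite('pics/s5.png',cv2.resize(c['frame'][100:290,150:350],None,fx=4,fy=3))
c=cam('top'); cv2.imwrite('pics/t5.png',cv2.resize(c['frame'][150:300,200:350],None,fx=4,fy=4))
E
```

```text
t 19.825 p [ 0.4272 -0.1055  0.1487] z [ 0.706  0.018 -0.708] x [-0.708 -0.019 -0.706] j [-0.47 -0.15 -1.03 -0.03  0.34 -0.36] F [ 0.1 -0.5  0.2] T [ 0.    0.64 -0.02] g 0.0684
tool mm [ 0.8  0.5 81.1]
```

View pics/s5.png

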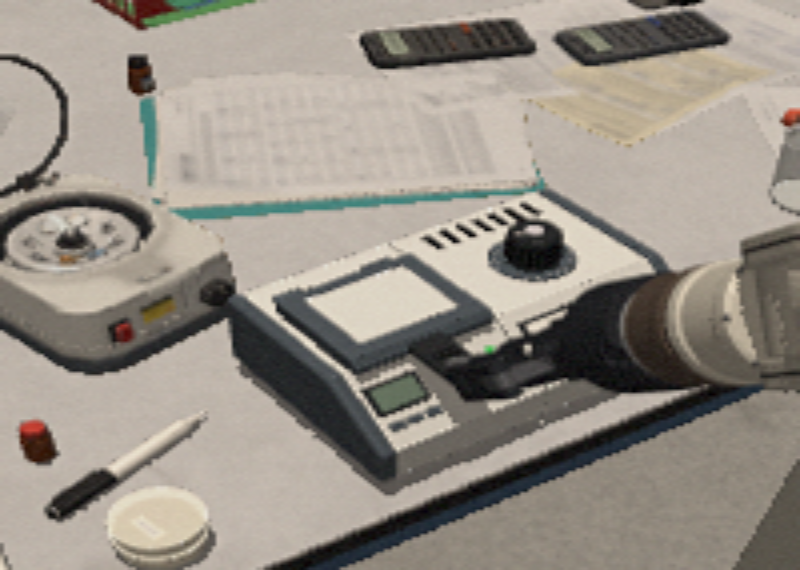

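View pics/t5.png

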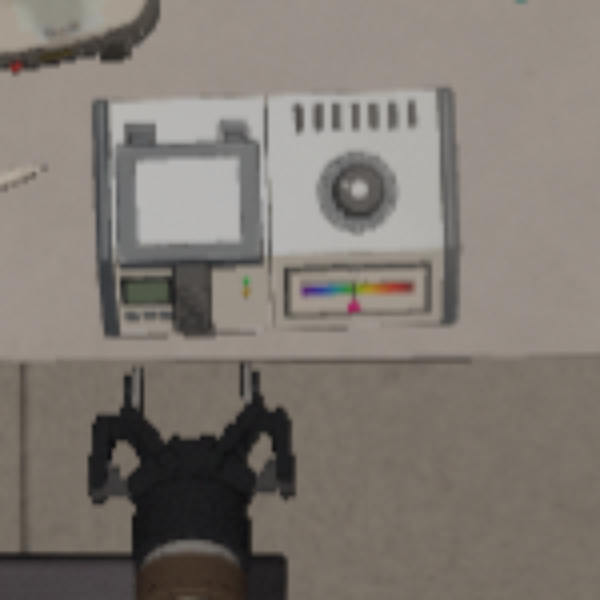

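play_rows(
  plan=[0,0,20,0,0,0,0,0,20,0,0,0,0,0,15,0,0,0,0,0,10,0,0,0,0,0,10,0,0,0,0,0,6,0,0,0,0,0,0,0,0,0],
)

```text
clock: 20.8
eef_pos: [0.4829, -0.1029, 0.0896]
tool_rot: [-0.013, 0.924, 0.005, 0.382]
ft_force: [-1.1, -0.6, 0.1]
grip_width: 0.0681
```

```bash
python3 - <<'E'
from h import *
tool([.4838,-.1035,.0907])
c=cam('scene'); cv2.imwrite('pics/s6.png',cv2.resize(c['frame'][150:270,220:340],None,fx=5,fy=5,interpolation=cv2.INTER_CUBIC))
E
```

```text
t 20.8 p [ 0.4829 -0.1029  0.0896] z [ 0.705  0.02  -0.709] x [-0.708 -0.019 -0.706] j [-0.37  0.14 -1.03 -0.34  0.28 -0.29] F [-1.1 -0.6  0.1] T [-0.05  0.71 -0.01] g 0.0681
tool mm [-1.4 -0.6 -0.1]
```

View pics/s6.png

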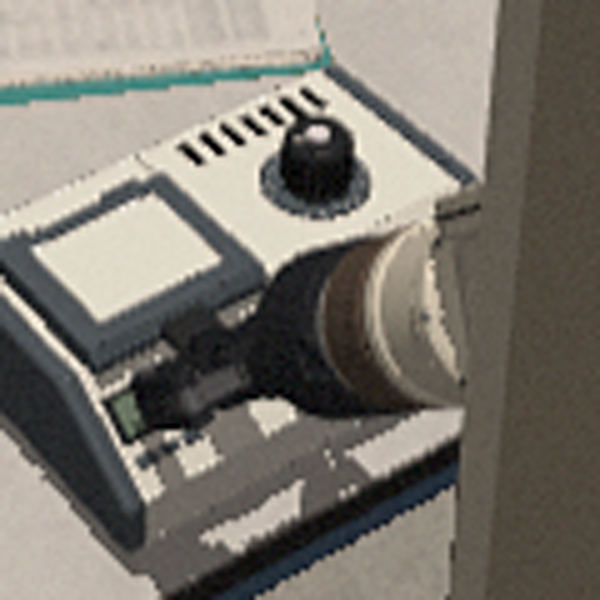

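play_rows(
  plan=[0,0,0,0,0,0,0,0,0,0,0,0,0,0,0,0,0,0,0,0,0,0,0,0,0,0,0,0,0,0,0,0,0,0,0,0],
  hand=0,
)

```text
clock: 21.6
eef_pos: [0.4825, -0.1029, 0.0899]
tool_rot: [-0.013, 0.924, 0.005, 0.382]
ft_force: [-5.4, 0.9, 3.7]
grip_width: 0.0267
```

```bash
python3 - <<'E'
from h import *
st()
E
```

```text
t 21.6 p [ 0.4825 -0.1029  0.0899] z [ 0.706  0.019 -0.708] x [-0.708 -0.019 -0.706] j [-0.37  0.14 -1.03 -0.34  0.28 -0.29] F [-5.4  0.9  3.7] T [0.04 0.59 0.03] g 0.0267
```

play_rows(
  plan=[-3.84,0,-3.6,0,0.0436,0,-3.84,0,-3.6,0,0.0436,0,-3.84,0,-3.6,0,0.0436,0,-3.84,0,-3.6,0,0.0436,0,-3.84,0,-3.6,0,0.0436,0,-3.84,0,-3.6,0,0.0436,0,0,0,0,0,0,0],
)

```text
clock: 22.48
eef_pos: [0.487, -0.1028, 0.1208]
tool_rot: [-0.013, 0.966, 0.004, 0.257]
ft_force: [-2.9, 0.0, 0.1]
grip_width: 0.0269
```

```bash
cat >> h.py <<'E'
def lid(hx=.603,hz=.0885):
    o,R=st(); z=R.as_matrix()[:,2]; print('pitch-45 deg',np.degrees(np.arctan2(-z[2],z[0]))-45.1)
    r=o['eef_pos'][[0,2]]-[hx,hz]; print('TCP r',np.hypot(*r),'ang',np.degrees(np.arctan2(r[1],-r[0]))-0.67)
E
python3 -c "
from h import *
lid()
c=cam('scene'); cv2.imwrite('pics/s7.png',cv2.resize(c['frame'][150:270,220:340],None,fx=5,fy=5,interpolation=cv2.INTER_CUBIC))"
```

```text
t 22.475 p [ 0.487  -0.1028  0.1208] z [ 0.497  0.014 -0.868] x [-0.867 -0.024 -0.497] j [-0.3   0.05 -0.73  0.29  0.16 -0.29] F [-2.9  0.   0.1] T [-0.1   0.8  -0.02] g 0.0269
pitch-45 deg 15.096534715184134
TCP r 0.12042799752445431 ang 14.890591593252216
```

View pics/s7.png

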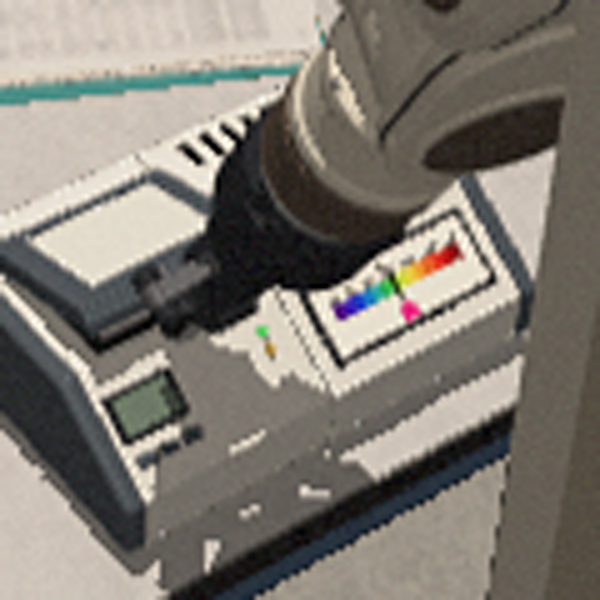

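play_rows(
  plan=[-3.84,0,-3.6,0,0.0436,0,-3.84,0,-3.6,0,0.0436,0,-3.84,0,-3.6,0,0.0436,0,-3.84,0,-3.6,0,0.0436,0,-3.84,0,-3.6,0,0.0436,0,-3.84,0,-3.6,0,0.0436,0,-3.84,0,-3.6,0,0.0436,0,-3.84,0,-3.6,0,0.0436,0,-3.84,0,-3.6,0,0.0436,0,-3.84,0,-3.6,0,0.0436,0,0,0,0,0,0,0],
)

```text
clock: 23.9
eef_pos: [0.5115, -0.1022, 0.1661]
tool_rot: [-0.014, 0.999, 0.001, 0.042]
ft_force: [-3.0, -0.5, 0.5]
grip_width: 0.0269
```

```bash
python3 -c "
from h import *
lid()"
```

```text
t 23.9 p [ 0.5115 -0.1022  0.1661] z [ 0.084  0.003 -0.996] x [-0.996 -0.027 -0.084] j [-0.21  0.27 -0.17  1.05  0.02 -0.23] F [-3.  -0.5  0.5] T [-0.02  0.59  0.01] g 0.0269
pitch-45 deg 40.08869724041765
TCP r 0.11995072722894909 ang 39.62483823422935
```

play_rows(
  plan=[-3.84,0,-3.6,0,0.0436,0,-3.84,0,-3.6,0,0.0436,0,-3.84,0,-3.6,0,0.0436,0,-3.84,0,-3.6,0,0.0436,0,-3.84,0,-3.6,0,0.0436,0,-3.84,0,-3.6,0,0.0436,0,-3.84,0,-3.6,0,0.0436,0,-3.84,0,-3.6,0,0.0436,0,0,0,0,0,0,0,0,0,0,0,0,0,0,0,0,0,0,0],
)

```text
clock: 25.28
eef_pos: [0.544, -0.1013, 0.1924]
tool_rot: [-0.013, 0.991, -0.002, -0.131]
ft_force: [0.3, -0.8, -10.2]
grip_width: 0.0267
```

```bash
python3 -c "
from h import *
lid()
c=cam('scene'); cv2.imwrite('pics/s8.png',cv2.resize(c['frame'][100:300,130:380],None,fx=3.2,fy=3,interpolation=cv2.INTER_CUBIC))
P=cloud(c,np.ones((384,512),bool))
# left part of lid: y between -.06 and -.08
Q=P[(P[:,1]>-.085)&(P[:,1]<-.055)&(P[:,0]>.53)&(P[:,0]<.605)&(P[:,2]>.11)&(P[:,2]<.2)]
print(len(Q)); 
w,v=np.linalg.eigh(np.cov((Q-Q.mean(0)).T)); print(Q.mean(0),w**.5,v[:,0],Q.min(0),Q.max(0))
needle('n8.png')
for n in ('scene','top'):
  c=cam(n,'f_'+n+'.png')
"; python3 m.py n8.png
```

```text
t 25.275 p [ 0.544  -0.1013  0.1924] z [-0.259 -0.007 -0.966] x [-0.965 -0.026  0.26 ] j [-0.16  0.58  0.35  1.6  -0.05 -0.18] F [  0.3  -0.8 -10.2] T [-0.1  -0.47  0.02] g 0.0267
pitch-45 deg 59.93856611083374
TCP r 0.11943893546524867 ang 59.744060332981526
176
[ 0.5593477  -0.07144411  0.16283107] [0.00446965 0.00833521 0.02710425] [-0.88883231  0.14303054 -0.43533825] [ 0.53239328 -0.0844938   0.11044111] [ 0.5863713  -0.05507973  0.1997762 ]
top old 316.6 [312.4 311.8 316.4 317.9 318.3 318.4]
top new 468.1 [467.3 467.6 468.2 468.  468.3 468.8]
top pink 468.98845789104445 [(114, np.float64(470.0)), (120, np.float64(470.5)), (126, np.float64(469.5)), (132, np.float64(469.5)), (138, np.float64(469.0)), (144, np.float64(470.0)), (150, np.float64(470.5)), (156, np.float64(470.0)), (162, np.float64(460.0))]
scene old 663.2 [663.  662.8 663.1 672.2   nan]
scene new 267.2 [263.1 262.  261.4 266.6 269. ]
scene pink nan []m.py:17: RuntimeWarning: invalid value encountered in scalar divide
  w=m*h[...,1].astype(float); print(nm,'pink',(w.sum(0)*x).sum()/w.sum(),[(i,round(np.flatnonzero(m[i]).mean(),1)) for i in range(275) if m[i].sum()>4][::6])
```

View pics/s8.png

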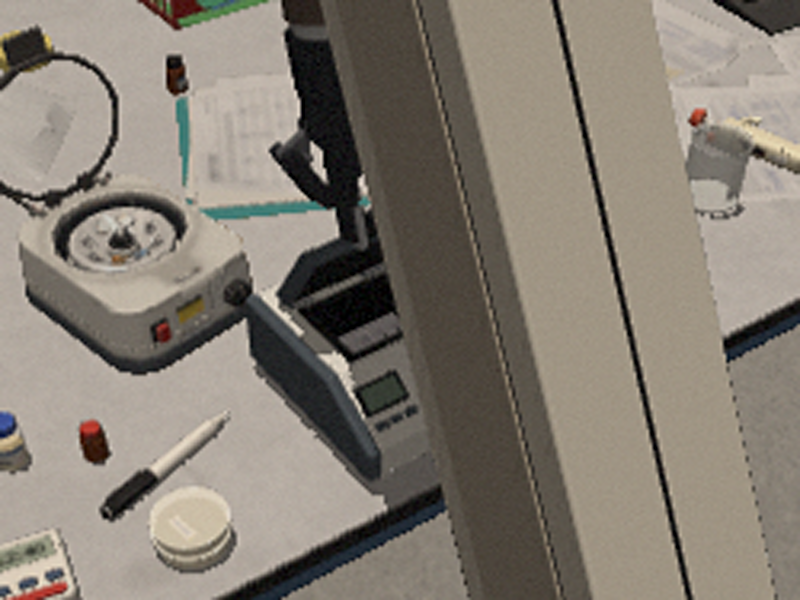

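View pics/n8.png

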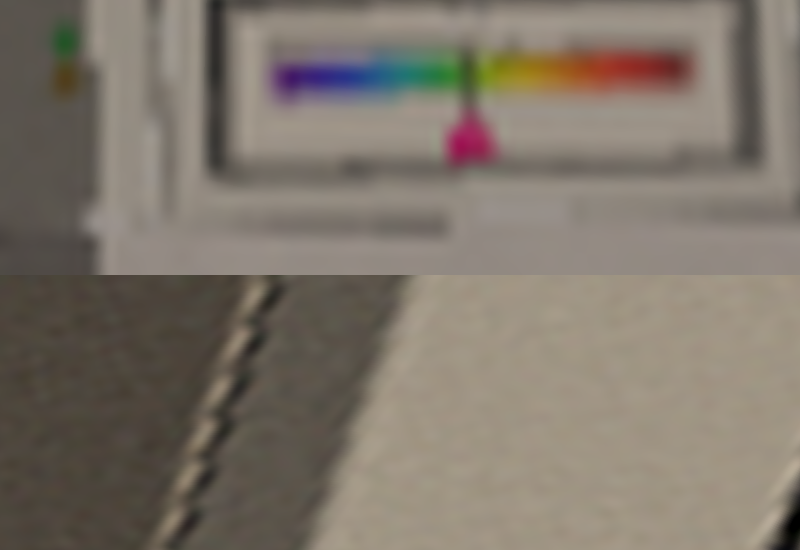

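View pics/f_top.png

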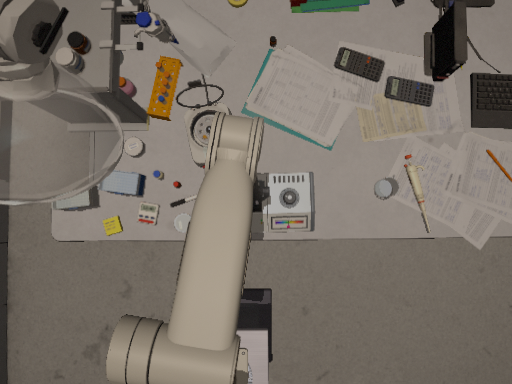

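play_rows(
  plan=[-0.7,0,0.7,0,0,0,0,0,0,0,0,0,0,0,0,0,0,0,0,0,0,0,0,0,0,0,0,0,0,0,0,0,0,0,0,0],
)

```text
clock: 26.28
eef_pos: [0.5446, -0.1013, 0.1927]
tool_rot: [-0.013, 0.991, -0.002, -0.131]
ft_force: [-0.5, 0.2, -12.9]
grip_width: 0.027
```

```bash
python3 -c "
from h import *
lid()"
```

```text
t 26.275 p [ 0.5446 -0.1013  0.1927] z [-0.26  -0.007 -0.966] x [-0.965 -0.026  0.26 ] j [-0.16  0.58  0.36  1.6  -0.05 -0.18] F [ -0.5   0.2 -12.9] T [-0.07 -0.26 -0.04] g 0.027
pitch-45 deg 59.96059323544717
TCP r 0.11941805430124348 ang 60.074930346997476
```

```bash
python3 -c "
from h import *
c=cam('scene')
for q in ['petri_stack','vial_clear','vial_red','timer','marker_black','beaker']:
    for o in bot.outline_of(q,'scene')[:1]:
        print(q,round(o['p'],2),pos(c,o['point']).round(3),np.percentile(cloud(c,o['mask']),[2,98],axis=0).round(3).tolist())
lid(); print(bot.job_done())"
```

```text
petri_stack 0.83 [0.49  0.098 0.031] [[0.461, 0.073, 0.002], [0.517, 0.126, 0.033]]
vial_clear 0.53 [0.63  0.179 0.033] [[0.626, 0.17, 0.006], [0.646, 0.192, 0.052]]
vial_red 0.45 [0.605 0.13  0.022] [[0.599, 0.115, 0.007], [0.615, 0.131, 0.037]]
timer 0.71 [0.509 0.216 0.02 ] [[0.485, 0.186, 0.006], [0.55, 0.247, 0.02]]
marker_black 0.69 [0.561 0.087 0.013] [[0.541, 0.029, 0.0], [0.585, 0.144, 0.016]]
beaker 0.72 [ 0.576 -0.511  0.073] [[0.563, -0.559, 0.005], [0.621, -0.499, 0.077]]
t 26.625 p [ 0.5447 -0.1013  0.1927] z [-0.26  -0.007 -0.966] x [-0.965 -0.026  0.26 ] j [-0.16  0.58  0.36  1.6  -0.05 -0.18] F [ -0.5  -0.6 -13.7] T [-0.09 -0.19 -0.02] g 0.0264
pitch-45 deg 59.952024841392735
TCP r 0.11942987880634325 ang 60.10620190713141
the job is handed in; nothing more can be done
None
```

The job is done and handed in at 26.6 s. The needle stands at the flag, and the arm is holding the lid open at about 60°.

- **Needle:** with the lid shut, I turned the knob clockwise in two goes, 1.40 rad and then 0.07 rad after a look. Both cameras then put the needle within about 0.5 mm of the flag's point. After the lid was raised, the top camera gave the same reading. The scene camera's view of the scale was blocked by the arm by then.
- **Lid:** I pinched the tab (opening 26–27 mm) and raised it along its arc. The tool pose gives 60.0–60.1°, and it stayed steady over the last second. A rough surface fit from the depth picture disagreed, giving about 64°. I trusted the tool pose, because that fit is noisy.
- **Force:** about 13 N downward remained on the wrist at the end, a slight mismatch with the lid's arc. A correction of about 1 mm did not remove it. It is well below the limits.
- **Bench:** the petri stack, clear vial, timer, marker and beaker read within a few millimetres of where they started. The red vial was not found at its place in the first pictures, so I have no starting position for it. In the last check it was upright in its usual spot.

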